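# Clamp up glued ribbon spools in the ratchet press

### The arm

A 7-joint arm with a two-finger parallel gripper is mounted at the origin on the work surface. World frame = base frame: x ahead of the robot, y to its left, z up, the work surface at z = 0. Lengths are in m, angles in rad, forces in N, time in s.
With the tool pointing down it reaches from about 0.425 to 0.875 m from the base axis. Payload 4.7 kg.
Tool frame: the origin (TCP) lies midway between the tips of the shut fingers; the grasp point (between the pads) lies 19 mm behind it; z points along the fingers, y is the line along which they close (so a half turn about z gives the same grasp; the last joint's range is limited). The gripper opens to 87 mm and grips with 3 to 60 N. Pads are 19 mm wide; open, the fingers measure 117 mm over their backs; the gripper's body (75 mm by 190 mm) begins 51 mm behind the grasp point.
Start: joints at [1.267, 0.321, -0.07, 1.45, 0.023, 1.371, -0.057], TCP at [0.203, -0.617, 0.223] pointing down, gripper open.
Joint ranges: [-2.86, 2.86], [-0.3, 2.09], [-1.38, 1.24], [0.06, 2.45], [-1.56, 4.7], [0.09, 2.05], [-2.69, 2.69]. Speed limits (rad/s): [2.57, 2.57, 3.14, 3.14, 3.14, 3.14, 3.14].

### API

Orientations are given as a rotation vector (axis times angle).
In Python, from bench import ctrl gives the robot as it stands.
- The arm moves only by the shell command python3 inch.py [FORCE], which reads ROWS from standard input. ROWS is a JSON list that holds a single list of rows (three levels of brackets), with 1 to 20 rows, each of 5 numbers: dx, dy, dz in units of 20 mm, then a turn about the tool's z in rad, then the opening from 0.0 (shut) to 1.0 (fully open); each row is the pose to reach, as a shift and turn from the pose commanded when the command began, along the tool's axes at that moment; what a row does not reach only later rows make up. A row lasts 1/10 s, in which the tool goes at most 0.05 m and 0.15 rad, less where a joint would pass 70% of its speed; a pose out of reach is approached as far as the arm can. The fingers move at their own pace and stop on an object; FORCE is the grip in N (left out, the last holds). Time passes only in rows, so rows that do not move let the fingers close. It prints the time, the measured TCP pose, the force, the opening and the grip force at its end. Input that does not fit is refused with a message, and nothing moves.
- ctrl.get_state(): the state, without advancing time (a new reading comes with each control period).
- ctrl.get_image(name): name is "scene" or "top" or "wrist"; returns the picture (420x560x3 uint8, red, green, blue); there is no depth.
- ctrl.camera_model(name): a dict with "vertical_fov" (degrees; the focal length in pixels is half the picture's height over the tangent of half this angle, whatever the lens; pixels are square), "cx", "cy" (the principal point, pixels), "rvec" (rotation vector, rad) and "tvec" (3), from world to camera coordinates, as OpenCV has them; the wrist camera has in their place "hand_eye" (4x4, takes a point from camera to tool coordinates, whose origin is the TCP and whose axes are the flange's). Camera axes: x right, y down, z forward; pixel columns grow to the right and rows downward; lengths in m; the calibration is good to about 2 mm. A picture is of the moment at which its call begins: read the wrist's pose just before it. camera_model takes no time and is no camera call.
- ctrl.close_job(): hands the job in; it is judged then, once.
The state is a dict: "time": time; "joint_positions": joint angles; "qd": joint speeds; "joint_torque": joint torques, N m; "position": TCP position; "tool_rot": TCP orientation; "ft_force": force on the tool from outside, world axes, zero at the start; "torque": the same for the moment, N m; "grip_width": opening from 0.0 (shut) to 1.0 (fully open); "grip_force": force on a finger pad.
Only numpy, scipy, OpenCV 4.12 (cv2) and the standard library are available. Lean on these libraries where they do the work, as an engineer would, in place of code of your own. Each camera call takes 0.05 s, during which the arm holds its last target. There are 200 camera calls.

### The job

Clamp the freshly glued wooden ribbon spools in the little green press: lift the steel pressure cap off the spindle and set it aside, mount every spool lying on the desk flat on the spindle, put the cap back on top of them collar up, then swing the press arm over it as far as its stop. Finally turn the ratchet thimble clockwise until it clearly slips with the foot pressing on the cap, and leave it clamped, with the other things on the desk where they were.

Things in the scene. Friction and masses are not known exactly. Their poses are not given: they have to be found in the camera images.
- press: Green bench press, fixed to the desk. Origin on the desk top exactly under the upright spindle; its x points from the spindle to the column, z up. Base plate 260 x 100 x 20 mm (from 60 mm in front of the spindle to 200 mm behind it). Column 32 mm thick, its axis 150 mm along x from the spindle, carrying the swing arm.
- spindle_seat (a point): Foot of the spindle, on the base plate's top (20 mm above the desk). The steel spindle is 10 mm thick and rises 58 mm above this point (the last 8 mm tapered).
- press_arm (a joint): Swing arm on the column, in rad: 0 = at its stop with thimble and foot exactly over the spindle; positive = swung away, anticlockwise from above (at most 1.6; it starts 1.0 to 1.5 away). Stiff hinge (0.25 N m), stays where it is left. The arm is a bar 28 mm wide, 118 to 142 mm above the desk, 150 mm from the column axis to the thimble axis. At joint value 0 it points along the press's -x.
- bar_mid (a point): Point on the arm bar's centre line, 85 mm from the column axis, 130 mm above the desk; a good place to push the bar's side with closed fingers.
- thimble_grip (a point): On the thimble's vertical axis, 18 mm above its lower edge: the place to grip. The ratchet thimble is a fluted steel knob 28 mm across and 30 mm high, 154 to 184 mm above the desk, on a thinner 20 mm sleeve on top of the arm's free end; it does not rise or sink as it turns.
- thimble (a joint): Ratchet slip of the thimble against the sleeve, in rad: stays near 0 while the thimble drives the sleeve, and grows when the thimble is turned on clockwise (seen from above) and slips because the foot has met resistance. Slip torque 0.10 N m. It slips clockwise only.
- foot (a joint): Travel of the foot, in m: 0 = fully up, grows to 0.045 downward; 4.77 mm for each radian the thimble is turned clockwise (30 mm a turn). Fully up at the start. Turning back raises it.
- foot_face (a point): Centre of the foot's lower face. The foot is a steel tube, 26 mm outside and 15 mm inside, under the arm's free end; its face is 92 mm above the desk when fully up. It passes over the spindle and presses on the cap's collar.
- cap: Steel pressure cap, 20 mm high in all: a disc 48 mm across and 6 mm thick with a collar 28 mm across and 14 mm high on it, 15 mm bore right through. Origin at the centre of its underside, z up through the collar. Starts on the spindle, on the base plate; 0.1 kg.
- spool_0: Wooden ribbon spool, 48 mm across the two flanges, 12 mm thick, 15 mm bore, shallow groove around; both faces alike; about 25 g. Origin at its centre, z along the bore. Starts flat on the desk if present. Two to four spools are present; they may be stacked in any order, and four with the cap end 88 mm above the desk.
- spool_1: Wooden ribbon spool, 48 mm across the two flanges, 12 mm thick, 15 mm bore, shallow groove around; both faces alike; about 25 g. Origin at its centre, z along the bore. Starts flat on the desk if present. Two to four spools are present; they may be stacked in any order, and four with the cap end 88 mm above the desk.
- spool_2: Wooden ribbon spool, 48 mm across the two flanges, 12 mm thick, 15 mm bore, shallow groove around; both faces alike; about 25 g. Origin at its centre, z along the bore. Starts flat on the desk if present. Two to four spools are present; they may be stacked in any order, and four with the cap end 88 mm above the desk.
- spool_3: Wooden ribbon spool, 48 mm across the two flanges, 12 mm thick, 15 mm bore, shallow groove around; both faces alike; about 25 g. Origin at its centre, z along the bore. Starts flat on the desk if present. Two to four spools are present; they may be stacked in any order, and four with the cap end 88 mm above the desk.
- coaster: Round cork coaster fixed to the desk, 90 mm across, 4 mm thick, origin under its centre: free room for setting the cap aside.
- pastel_tray: Black pastel tray 80 x 120 mm, 20 mm high; bystander, origin under its centre.
- paint_jar: Paint jar, 52 mm across, 60 mm high; bystander.
- glue_bottle: Glue bottle, 48 mm across, 120 mm high; bystander.
- brayer: Ink roller lying down, about 170 mm long along its x, roller 70 mm wide at +x, 32 mm high; bystander.
- brush: Paint brush lying along its x; bystander.
- lino_block: Lino printing block 60 x 90 mm, 23 mm high; bystander.

How it is judged:
By the outcome, as a careful person would: the job done as asked, in the order asked, and still so for the second after the job is handed in, with the robot touching nothing.
Of spool_0, spool_1, spool_2, spool_3 only 2 to 4 are there at a start; the rules pass over those that are not, and their reading is None.
At some moment in a run one of spool_0, spool_1, spool_2, spool_3 may be knocked a few centimetres aside while the robot is not near it.
Once in a run the grip may slacken for a moment while it holds something.
It also fails if it takes over 208 s, if anything falls off the work surface, if the arm or the gripper's body presses on something with over 40 N, if the wrist force passes 120 N, or if a joint passes its speed limit or range.

## Working session

There is one attempt and no reset: what is moved stays moved. The work goes in short steps, Python scripts to look and compute and a shell command to move; the robot and the scene stay as the last step left them, time stands still between calls to the robot, and variables do not carry over. Pictures are saved under pics/ and viewed, at most 14 in all, crops included, and the job is handed in when it is done.

```bash
ls; mkdir -p pics; python3 - <<'E'
from bench import ctrl
import cv2,numpy as np
s=ctrl.get_state();print({k:np.round(v,3) for k,v in s.items()})
for n in ("scene","top","wrist"):
    cv2.imwrite(f"pics/{n}0.png",ctrl.get_image(n)[:,:,::-1]); print(n,ctrl.camera_model(n))
E
```

```text
bench.py
inch.py
pics
{'time': np.float64(0.0), 'joint_positions': array([ 1.267,  0.322, -0.07 ,  1.452,  0.023,  1.371, -0.057]), 'qd': array([-0.001, -0.   ,  0.001, -0.001, -0.   ,  0.   ,  0.   ]), 'joint_torque': array([-0.0000e+00, -4.9129e+01, -4.0500e-01, -3.1253e+01, -6.4000e-02,
        4.4000e-02,  0.0000e+00]), 'position': array([ 0.203, -0.617,  0.221]), 'tool_rot': array([-3.10e+00, -4.97e-01,  1.00e-03]), 'ft_force': array([0.832, 0.609, 0.798]), 'torque': array([-0.019, -0.051, -0.009]), 'grip_force': np.float64(0.0), 'grip_width': np.float64(1.0)}
scene {'vertical_fov': 55.82051100628005, 'cx': 282.3013754268355, 'cy': 209.0580803177999, 'rvec': array([ 1.62636628,  2.02718742, -0.76442025]), 'tvec': array([ 0.08786987, -0.30960519,  1.39932603])}
top {'vertical_fov': 53.630778577717464, 'cx': 277.28062049746484, 'cy': 209.8757055255476, 'rvec': array([ 2.14399458, -2.16344062,  0.1953021 ]), 'tvec': array([0.0047559 , 0.56828859, 0.93926525])}
wrist {'vertical_fov': 61.10950772043081, 'cx': 280.2563123178008, 'cy': 207.84555025436714, 'hand_eye': array([[ 8.17539876e-04, -9.56233426e-01, -2.92603771e-01,
         8.00154493e-02],
       [ 9.99999662e-01,  8.06985166e-04,  1.56776549e-04,
        -7.92656321e-04],
       [ 8.62119256e-05, -2.92603800e-01,  9.56233763e-01,
        -1.61587799e-01],
       [ 0.00000000e+00,  0.00000000e+00,  0.00000000e+00,
         1.00000000e+00]])}
```
View pics/top0.png

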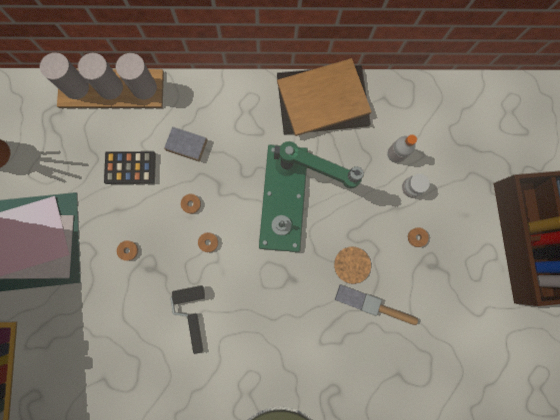

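View pics/scene0.png

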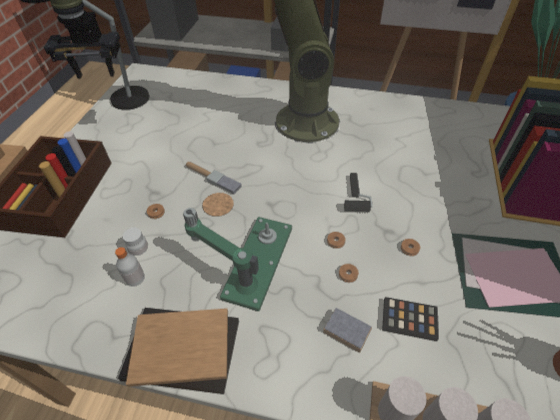

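Top view: four spools at (191,204), (208,243), (127,251) and (418,238). The spindle and cap are near (282,226), the coaster at (352,265), and the thimble at (356,174) with the arm swung away from the column at (289,152). Next I'll measure these.

```bash
cat > h.py <<'E'
from bench import ctrl
import cv2,numpy as np
from scipy.spatial.transform import Rotation as R
def cam(n,s=None):
    m=ctrl.camera_model(n); f=210/np.tan(np.radians(m["vertical_fov"])/2)
    K=np.array([[f,0,m["cx"]],[0,f,m["cy"]],[0,0,1]])
    if n=="wrist":
        s=s or ctrl.get_state(); T=np.eye(4);T[:3,:3]=R.from_rotvec(s["tool_rot"]).as_matrix();T[:3,3]=s["position"]
        M=T@np.array(m["hand_eye"]); return K,M[:3,:3],M[:3,3]
    r=R.from_rotvec(m["rvec"]).as_matrix(); return K,r.T,-r.T@m["tvec"]
def ray(c,u,v):
    d=c[1]@np.linalg.inv(c[0])@[u,v,1]; return c[2],d/np.linalg.norm(d)
def onz(c,u,v,z):
    o,d=ray(c,u,v); return o+d*(z-o[2])/d[2]
def proj(c,p):
    q=c[0]@c[1].T@(np.asarray(p)-c[2]); return q[:2]/q[2]
def two(c1,p1,c2,p2):
    a,d=ray(c1,*p1);b,e=ray(c2,*p2)
    t=np.linalg.lstsq(np.c_[d,-e],b-a,rcond=None)[0]; x,y=a+t[0]*d,b+t[1]*e
    return (x+y)/2,np.linalg.norm(x-y)
def blobs(m,lo,hi):
    n,l,st,ce=cv2.connectedComponentsWithStats(m.astype(np.uint8))
    return [(i,st[i],ce[i],l==i) for i in range(1,n) if lo<=st[i,4]<=hi]
def woods(n,img=None,lo=60,hi=900,s=None):
    c=cam(n,s); img=ctrl.get_image(n) if img is None else img
    hsv=cv2.cvtColor(img,cv2.COLOR_RGB2HSV)
    m=(hsv[...,0]<16)&(hsv[...,1]>90)&(hsv[...,2]>60)
    out=[]
    for i,st,ce,mm in blobs(m,lo,hi):
        k=max(cv2.findContours(mm.astype(np.uint8),cv2.RETR_EXTERNAL,cv2.CHAIN_APPROX_NONE)[0],key=cv2.contourArea)
        pts=np.array([onz(c,u,v,.010)[:2] for u,v in k[:,0]],np.float32)
        (x,y),r=cv2.minEnclosingCircle(pts); out.append((np.round(ce,1),int(st[4]),np.round([x,y,r],4),np.round(pts.mean(0),4)))
    return out
def tool(dx,dy,dz,s=None):
    "world shift -> tool axes"
    s=s or ctrl.get_state(); return np.round(R.from_rotvec(s["tool_rot"]).inv().apply([dx,dy,dz]),4)
E
python3 - <<'E'
from h import *
im={n:cv2.imread(f"pics/{n}0.png")[:,:,::-1].copy() for n in("top","scene")}
for n in im:
    print(n,cam(n)[2])
    for o in woods(n,im[n],40,2500): print(o)
c=cam("top");hsv=cv2.cvtColor(im["top"],cv2.COLOR_RGB2HSV)
g=(hsv[...,0]>60)&(hsv[...,0]<95)&(hsv[...,1]>80)
g[:, :240]=0;g[:,380:]=0;g[300:]=0
for i,st,ce,mm in blobs(g,300,9e9):print(st,ce)
big=cv2.resize(im["top"][130:260,240:380],None,fx=5,fy=5,interpolation=cv2.INTER_CUBIC)[:, :, ::-1]
b2=cv2.resize(im["scene"][190:310,170:310],None,fx=5,fy=5,interpolation=cv2.INTER_CUBIC)[:, :, ::-1]
cv2.imwrite("pics/t1.png",big[:600]);cv2.imwrite("pics/s1.png",b2)
E
```

```text
top [0.41783588 0.02690855 1.01483144]
(array([14.4,  2. ]), 136, array([1.1238, 0.6776, 0.0376]), array([1.1264, 0.6783], dtype=float32))
(array([83.3,  2.2]), 437, array([1.1266, 0.5052, 0.1106]), array([1.1276, 0.5035], dtype=float32))
(array([169.4,   2.5]), 446, array([1.1283, 0.2764, 0.1091]), array([1.1281, 0.2774], dtype=float32))
(array([256.6,   3. ]), 570, array([1.1329, 0.0486, 0.1089]), array([1.1289, 0.0482], dtype=float32))
(array([343.4,   3.2]), 598, array([ 1.1304, -0.1832,  0.1107]), array([ 1.13  , -0.1808], dtype=float32))
(array([426.9,   3.5]), 640, array([ 1.1307, -0.4109,  0.1138]), array([ 1.1309, -0.4117], dtype=float32))
(array([505.9,   4.4]), 430, array([ 1.1323, -0.6303,  0.1059]), array([ 1.1289, -0.6472], dtype=float32))
(array([48.2, 14.4]), 1111, array([1.0917, 0.5905, 0.1167]), array([1.0921, 0.5905], dtype=float32))
(array([132.8,  15.3]), 1098, array([1.0903, 0.3741, 0.1123]), array([1.0912, 0.3712], dtype=float32))
(array([215.1,  15.5]), 1086, array([1.0946, 0.1567, 0.1062]), array([1.0919, 0.156 ], dtype=float32))
(array([297.5,  16.4]), 1087,
[... 9119 characters left out ...]
0, array([0.5   , 0.1674, 0.0251]), array([0.5   , 0.1682], dtype=float32))
(array([410.3, 246.4]), 191, array([0.4813, 0.3594, 0.0251]), array([0.4819, 0.3592], dtype=float32))
(array([120.6, 252.4]), 103, array([ 0.659 , -0.3692,  0.0191]), array([ 0.6601, -0.3703], dtype=float32))
(array([348.2, 272.5]), 224, array([0.5951, 0.2108, 0.0255]), array([0.5956, 0.2117], dtype=float32))
(array([556.7, 362.1]), 121, array([0.7196, 0.6682, 0.0275]), array([0.7204, 0.6641], dtype=float32))
(array([ 42. , 383.4]), 653, array([ 0.9943, -0.3884,  0.0963]), array([ 0.9927, -0.3857], dtype=float32))
[282 146  66  33 525] [315.16952381 162.00761905]
[ 261  154   44   95 1961] [282.69505354 199.72157063]
```

View pics/t1.png

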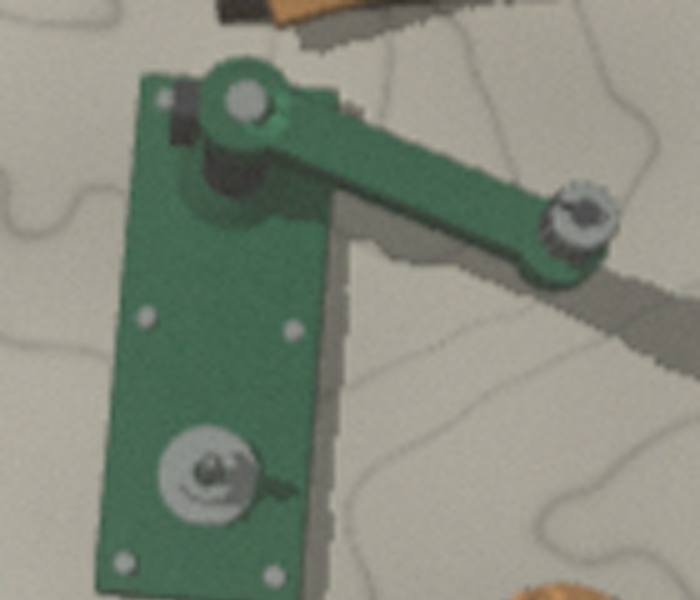

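View pics/s1.png

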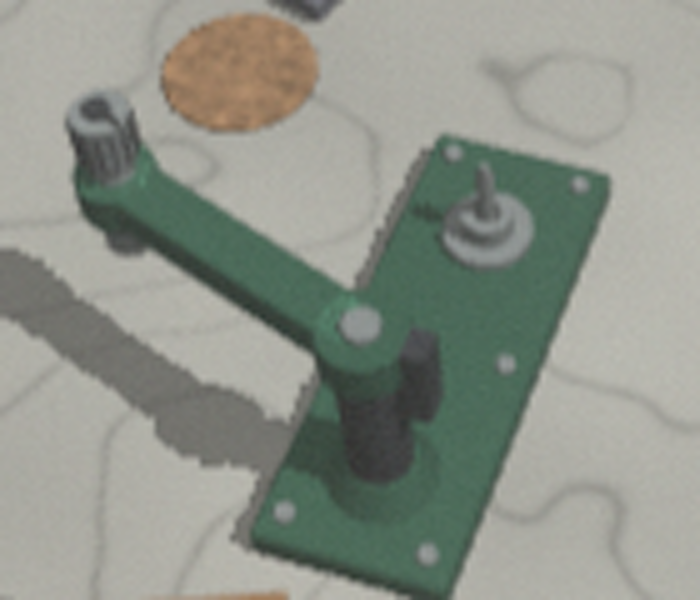

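Crops: in the top view the cap disc is centred at about (281.6,225) with the spindle tip at about (282,224). In the scene view the spindle tip is at about (267,223). The arm is swung out to -y, and its path is free.

```bash
python3 - <<'E'
from h import *
t,s=cam("top"),cam("scene")
T=lambda u,v:(240+u/5,130+v/5); S=lambda u,v:(170+u/5,190+v/5)
print("tip",two(t,T(208,468),s,S(485,166)))
print("disc top/scene",onz(t,*T(208,475),.026),onz(s,*S(487,230),.026))
print("hinge",two(t,T(246,101),s,S(361,325)))
print("thimble",two(t,T(588,210),s,S(101,106)))
tb=[onz(t,*T(*p),.022) for p in((125,563),(275,577),(146,317),(293,330),(165,98))]
sb=[onz(s,*S(*p),.022) for p in((454,152),(580,185),(506,364),(285,512),(428,553))]
for b in (tb,sb): print(np.round(b,4).tolist())
st=ctrl.get_state();print(R.from_rotvec(st["tool_rot"]).as_matrix().round(3))
print(tool(*(np.array([.5,0,.2])-st["position"])))
E
```

```text
tip (array([ 0.53227396, -0.0091324 ,  0.07061728]), np.float64(6.1009499283360944e-05))
disc top/scene [ 0.53431082 -0.01082391  0.026     ] [ 0.53925431 -0.00803947  0.026     ]
hinge (array([ 0.68436068, -0.02424998,  0.14129917]), np.float64(0.0016815928731645324))
thimble (array([ 0.62369117, -0.16088411,  0.18471768]), np.float64(0.00427928971058078))
[[0.4928, 0.0292, 0.022], [0.4855, -0.0424, 0.022], [0.6124, 0.0182, 0.022], [0.6055, -0.0533, 0.022], [0.7227, 0.0079, 0.022]]
[[0.4888, -0.0394, 0.022], [0.4965, 0.0324, 0.022], [0.6153, 0.0207, 0.022], [0.7179, -0.0615, 0.022], [0.7239, 0.0101, 0.022]]
[[ 0.95   0.313 -0.001]
 [ 0.313 -0.95   0.001]
 [-0.    -0.001 -1.   ]]
[ 0.475  -0.4933  0.0224]
```

The manual's scale: shifts go in units of 20 mm. Converting my numbers, 0.5065 m is 25.325, -0.473 m is -23.65.

```bash
echo '[[[5,-4.5,0,0.1,1],[10,-9.5,0,0.2,1],[15,-14,0,0.3,1],[20,-19,0,0.413,1],[25.325,-23.65,0,0.413,1],[25.325,-23.65,0,0.413,1],[25.325,-23.65,0,0.413,1],[25.325,-23.65,1,0.413,1],[25.325,-23.65,2.5,0.413,1],[25.325,-23.65,2.5,0.413,1],[25.325,-23.65,2.5,0.413,1],[25.325,-23.65,2.5,0.413,1],[25.325,-23.65,2.5,0.413,1],[25.325,-23.65,2.5,0.413,1],[25.325,-23.65,2.5,0.413,1],[25.325,-23.65,2.5,0.413,1],[25.325,-23.65,2.5,0.413,1],[25.325,-23.65,2.5,0.413,1]]]' | python3 inch.py 30
python3 - <<'E'
from h import *
s=ctrl.get_state();im=ctrl.get_image("wrist");cv2.imwrite("pics/w1.png",im[:,:,::-1])
c=cam("wrist",s);print(s["position"],R.from_rotvec(s["tool_rot"]).as_matrix().round(3),s["joint_positions"].round(2))
for z in(.026,.04,.078): print(z,proj(c,[.536,-.0095,z]))
E
```

```text
time: 1.95
position: [0.5361, -0.0118, 0.1726]
tool_rot: [3.137, -0.154, 0.0]
ft_force: [0.1, -0.2, -0.4]
grip_width: 0.996
grip_force: 0.0
[ 0.53609983 -0.01180109  0.17263348] [[ 0.995 -0.098 -0.   ]
 [-0.098 -0.995 -0.001]
 [ 0.     0.001 -1.   ]] [ 0.55  0.16 -0.63  1.78  0.1   1.23 -1.77]
0.026 [278.0385937  192.61499203]
0.04 [277.95489261 196.72683677]
0.078 [277.68562044 209.9549234 ]
```

View pics/w1.png

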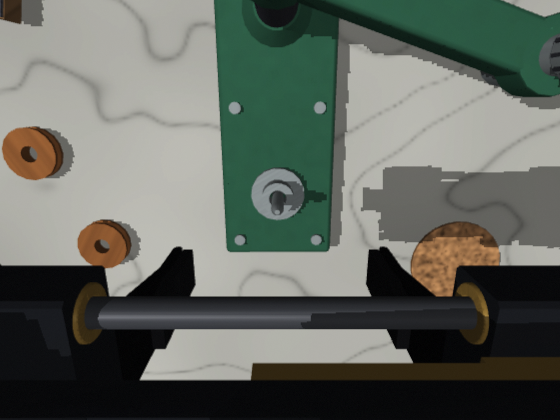

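The wrist view shows the cap disc centred near (277,194), about 1 px from the prediction at (278,193). I'll refine it numerically.

```bash
cat >> h.py <<'E'
def disc(n,xy,z,r,img=None,s=None,sat=60,val=90,show=False):
    "circle of grey pixels near a predicted point, cast on plane z"
    c=cam(n,s); img=ctrl.get_image(n) if img is None else img
    hsv=cv2.cvtColor(img,cv2.COLOR_RGB2HSV); p=proj(c,[*xy,z])
    q=np.linalg.norm(proj(c,[xy[0],xy[1]+r,z])-p)
    yy,xx=np.mgrid[:420,:560]; m=(hsv[...,1]<sat)&(hsv[...,2]>val)&(np.hypot(xx-p[0],yy-p[1])<1.5*q)
    b=max(blobs(m,20,9e9),key=lambda b:b[1][4])
    k=max(cv2.findContours(b[3].astype(np.uint8),cv2.RETR_EXTERNAL,cv2.CHAIN_APPROX_NONE)[0],key=cv2.contourArea)
    w=np.array([onz(c,u,v,z)[:2] for u,v in cv2.convexHull(k)[:,0]],np.float32)
    (x,y),rr=cv2.minEnclosingCircle(w); return np.round([x,y,rr],4)
E
python3 - <<'E'
from h import *
s=ctrl.get_state();im=cv2.imread("pics/w1.png")[:,:,::-1].copy()
c=cam("wrist",s)
print(disc("wrist",(.536,-.0105),.026,.024,im,s))
print(onz(c,277,207,.078))
b=[onz(c,*p,.022) for p in((240,240),(317,240),(235,107.5),(320,107.5))];print(np.round(b,4).tolist())
b=np.array(b)
d=(b[2]-b[0]+b[3]-b[1]);print("yaw",np.arctan2(d[1],d[0]), "bolt mid", (b.mean(0)))
for o in woods("wrist",im,300,20000,s): print(o)
E
```

```text
[ 0.5347 -0.0085  0.0241]
[ 0.53843691 -0.00906434  0.078     ]
[[0.4926, 0.0311, 0.022], [0.4855, -0.0413, 0.022], [0.6125, 0.0196, 0.022], [0.6055, -0.0519, 0.022]]
yaw -0.09161247737020464 bolt mid [ 0.54902194 -0.01060164  0.022     ]
(array([ 31.1, 152.7]), 2206, array([0.5911, 0.2104, 0.0274]), array([0.591 , 0.2098], dtype=float32))
(array([103.2, 243.8]), 1730, array([0.4965, 0.1677, 0.0267]), array([0.4966, 0.1675], dtype=float32))
(array([451.4, 255.2]), 4153, array([ 0.4429, -0.1776,  0.0441]), array([ 0.4483, -0.1767], dtype=float32))
```

To row units: -0.0032 m is -0.16, -0.0015 m is -0.075.

```bash
echo '[[[-0.075,-0.16,2,0,0.7],[-0.075,-0.16,4,0,0.7],[-0.075,-0.16,4,0,0.7],[-0.075,-0.16,4,0,0.7],[-0.075,-0.16,4,0,0.7]]]' | python3 inch.py; echo '[[[0,0,0,0,0.7],[0,0,0,0,0.7],[0,0,0,0,0.7],[0,0,0,0,0.7]]]' | python3 inch.py
```

```text
time: 2.5
position: [0.5369, -0.007, 0.0949]
tool_rot: [3.138, -0.151, 0.006]
ft_force: [0.2, -0.2, 0.0]
grip_width: 0.713
grip_force: 0.0
time: 2.9
position: [0.5354, -0.0066, 0.093]
tool_rot: [3.138, -0.149, 0.001]
ft_force: [-0.1, -0.4, -0.6]
grip_width: 0.701
grip_force: 0.0
```

To row units: 0.061 m is 3.05, 0.05 m is 2.5.

```bash
echo '[[[0,0.05,1.5,0,0.7],[0,0.05,2.5,0,0.7],[0,0.05,3.05,0,0.7],[0,0.05,3.05,0,0.7],[0,0.05,3.05,0,0.7],[0,0.05,3.05,0,0.2],[0,0.05,3.05,0,0.2],[0,0.05,3.05,0,0.2],[0,0.05,3.05,0,0.2],[0,0.05,3.05,0,0.2],[0,0.05,3.05,0,0.2],[0,0.05,3.05,0,0.2],[0,0.05,3.05,0,0.2]]]' | python3 inch.py 35; python3 -c "
from bench import ctrl;s=ctrl.get_state();print(s['position'],s['joint_positions'].round(2))"
```

```text
time: 4.2
position: [0.5353, -0.0077, 0.0317]
tool_rot: [3.138, -0.15, 0.0]
ft_force: [-0.6, -0.9, 2.2]
grip_width: 0.299
grip_force: 35.0
[ 0.53525802 -0.00773322  0.03173577] [ 0.5   0.32 -0.6   1.92  0.22  0.97 -1.87]
```

To row units: -0.08 m is -4, -0.06 m is -3.

```bash
echo '[[[0,0,-1.5,0,0.2],[0,0,-3,0,0.2],[0,0,-4,0,0.2],[0,0,-4,0,0.2],[0,0,-4,0,0.2]]]' | python3 inch.py; echo '[[[-0.75,2,0,0,0.2],[-1.5,4,0,0,0.2],[-2.5,6,0,0,0.2],[-3.5,8,0,0,0.2],[-3.75,8.95,0,0,0.2],[-3.75,8.95,1,0,0.2],[-3.75,8.95,2.5,0,0.2],[-3.75,8.95,3.5,0,0.2],[-3.75,8.95,4.1,0,0.2],[-3.75,8.95,4.25,0,0.2],[-3.75,8.95,4.25,0,0.2],[-3.75,8.95,4.6,0,0.2],[-3.75,8.95,4.6,0,0.2],[-3.75,8.95,4.6,0,0.2],[-3.75,8.95,4.6,0,0.2]]]' | python3 inch.py
```

```text
time: 4.7
position: [0.5349, -0.0076, 0.1111]
tool_rot: [3.138, -0.15, -0.0]
ft_force: [-0.1, -0.2, -2.1]
grip_width: 0.299
grip_force: 35.0
time: 6.2
position: [0.4438, -0.1788, 0.02]
tool_rot: [3.138, -0.15, 0.001]
ft_force: [0.1, -0.7, -0.5]
grip_width: 0.304
grip_force: 35.0
```

```bash
echo '[[[0,0,0.1,0,0.2],[0,0,0.2,0,0.2],[0,0,0.225,0,0.2],[0,0,0.225,0,0.2]]]' | python3 inch.py; echo '[[[0,0,0,0,0.6],[0,0,0,0,0.6],[0,0,0,0,0.6],[0,0,0,0,0.6],[0,0,0,0,0.6],[0,0,-1.5,0,0.8],[0,0,-3,0,1],[0,0,-5,0,1],[0,0,-7,0,1],[0,0,-7,0,1],[0,0,-7,0,1]]]' | python3 inch.py
python3 - <<'E'
from h import *
s=ctrl.get_state();im=ctrl.get_image("wrist");t=ctrl.get_image("top")
print(s["position"])
try: print("cap",disc("wrist",(.4438,-.1788),.010,.024,im,s))
except Exception as e: print(e)
print([o for o in woods("top",t,200,400) if 0.3<o[2][0]<.7 and abs(o[2][1])<.45])
cv2.imwrite("pics/w2.png",im[:,:,::-1]);cv2.imwrite("pics/t2.png",t[:,:,::-1])
E
```

```text
time: 6.6
position: [0.4437, -0.1788, 0.0157]
tool_rot: [3.138, -0.149, 0.0]
ft_force: [-1.6, 1.3, 5.9]
grip_width: 0.306
grip_force: 35.0
time: 7.7
position: [0.444, -0.179, 0.1559]
tool_rot: [3.137, -0.15, 0.003]
ft_force: [0.1, 0.2, -1.3]
grip_width: 0.979
grip_force: 0.0
[ 0.44399337 -0.17895096  0.15588246]
cap [ 0.443  -0.1782  0.0241]
[(array([190. , 203.2]), 264, array([0.5913, 0.2114, 0.0239]), array([0.5918, 0.2116], dtype=float32)), (array([207.5, 242.1]), 277, array([0.4964, 0.1678, 0.0237]), array([0.4964, 0.1677], dtype=float32)), (array([126.6, 250.2]), 289, array([0.4783, 0.36  , 0.0245]), array([0.4786, 0.3598], dtype=float32))]
```

```bash
echo '[[[1,2,0,0,1],[2,4,0,0,1],[3,6,0,0,1],[3.85,7.9,0,0,1],[3.85,7.9,1,0,1],[3.85,7.9,1.25,0,1],[3.85,7.9,1.25,0,1],[3.85,7.9,1.25,0,1],[3.85,7.9,1.25,0,1]]]' | python3 inch.py
python3 - <<'E'
from h import *
s=ctrl.get_state()
for o in woods("wrist",None,600,6000,s): print(o)
print(s["position"])
E
```

```text
time: 8.7
position: [0.5056, -0.3424, 0.1309]
tool_rot: [3.137, -0.147, 0.001]
ft_force: [0.3, 0.3, 0.8]
grip_width: 1.004
grip_force: 0.0
(array([283.5, 200.7]), 2395, array([ 0.5044, -0.3446,  0.0248]), array([ 0.5051, -0.345 ], dtype=float32))
(array([114.2, 257.3]), 1816, array([ 0.459 , -0.1887,  0.0397]), array([ 0.4663, -0.1915], dtype=float32))
[ 0.50561272 -0.34241311  0.13090823]
```

To row units: 0.128 m is 6.4, 0.002 m is 0.1.

```bash
echo '[[[-0.05,0.1,2,0,1],[-0.05,0.1,4,0,1],[-0.05,0.1,5.5,0,1],[-0.05,0.1,6.4,0,1],[-0.05,0.1,6.4,0,1],[-0.05,0.1,6.4,0,1],[-0.05,0.1,6.4,0,0.4],[-0.05,0.1,6.4,0,0.4],[-0.05,0.1,6.4,0,0.4],[-0.05,0.1,6.4,0,0.4],[-0.05,0.1,6.4,0,0.4],[-0.05,0.1,6.4,0,0.4],[-0.05,0.1,6.4,0,0.4]]]' | python3 inch.py 20; echo '[[[0,0,-1.5,0,0.4],[0,0,-3.5,0,0.4],[0,0,-5.5,0,0.4],[0,0,-5.5,0,0.4],[0,0,-5.5,0,0.4],[0,0,-5.5,0,0.4]]]' | python3 inch.py
```

```text
time: 10.05
position: [0.5039, -0.3452, 0.0021]
tool_rot: [3.138, -0.15, -0.0]
ft_force: [0.5, 0.8, 0.3]
grip_width: 0.543
grip_force: 20.0
time: 10.65
position: [0.5029, -0.3447, 0.1107]
tool_rot: [-3.137, 0.15, 0.003]
ft_force: [-0.5, -0.2, -0.2]
grip_width: 0.545
grip_force: 20.0
```

To row units: -0.337 m is -16.85, -0.32 m is -16.

```bash
echo '[[[0,-2,0,0,0.4],[0,-4,0,0,0.4],[0,-6,0,0,0.4],[0,-8,0,0,0.4],[0,-10,0,0,0.4],[0,-12,0,0,0.4],[0,-14,0,0,0.4],[0,-16,0,0,0.4],[0,-16.85,0,0,0.4],[0,-16.85,0,0,0.4],[0,-16.85,0,0,0.4],[0,-16.85,0,0,0.4]]]' | python3 inch.py; python3 - <<'E'
from h import *
s=ctrl.get_state();im=ctrl.get_image("wrist");c=cam("wrist",s)
p=[s["position"]]
for i in range(4): ctrl.get_image("wrist");p.append(ctrl.get_state()["position"])
print(np.round(p,4))
cv2.imwrite("pics/w3.png",im[:,:,::-1])
print([proj(c,q) for q in([.536,-.009,.078],[.536,-.009,.026])])
E
```

```text
time: 11.85
position: [0.5354, -0.0118, 0.1112]
tool_rot: [3.137, -0.154, -0.003]
ft_force: [-0.6, -1.0, 0.2]
grip_width: 0.543
grip_force: 20.0
[[ 0.5354 -0.0118  0.1112]
 [ 0.5357 -0.0116  0.1116]
 [ 0.5357 -0.0113  0.1117]
 [ 0.5358 -0.011   0.1119]
 [ 0.5359 -0.0107  0.112 ]]
[array([276.15462933, 239.92521268]), array([276.89350614, 212.77632519])]
```

View pics/w3.png

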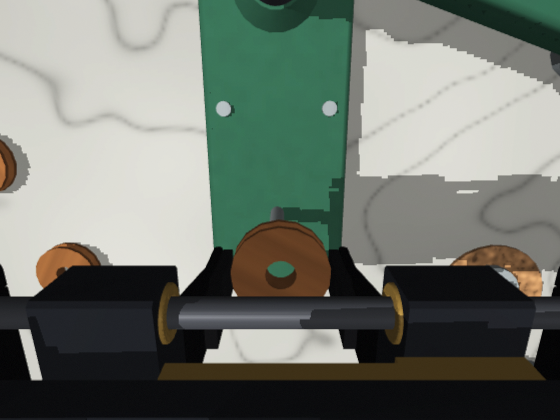

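The view shows the held spool with its bore at about (281,269). The spindle stands out behind it at column ~277, rows 207–222.

```bash
echo '[[[0,0,0,0,0.4],[0,0,0,0,0.4],[0,0,0,0,0.4],[0,0,0,0,0.4],[0,0,0,0,0.4],[0,0,0,0,0.4],[0,0,0,0,0.4],[0,0,0,0,0.4]]]' | python3 inch.py; python3 - <<'E'
from h import *
s=ctrl.get_state();im=ctrl.get_image("wrist");c=cam("wrist",s)
hsv=cv2.cvtColor(im,cv2.COLOR_RGB2HSV)
# bore: non-wood hole inside the spool
m=(hsv[...,0]<16)&(hsv[...,1]>90)&(hsv[...,2]>60)
roi=np.zeros_like(m);roi[255:290,255:310]=1
hole=blobs(~m&roi,80,1500)
zt=s["position"][2]+.010
for b in hole: print(b[1],b[2],"bore top",onz(c,*b[2],zt),"mid",onz(c,*b[2],zt-.006))
# spindle: grey columns in green in rows 200-222
g=(hsv[...,1]<70); g[:200]=0;g[226:]=0;g[:,:255]=0;g[:,300:]=0
for b in blobs(g,20,900): print("sp",b[1],b[2], "tip", onz(c,b[2][0],b[1][1],.078), onz(c,*b[2],.055))
print(s["position"])
E
```

```text
time: 12.9
position: [0.5359, -0.0096, 0.112]
tool_rot: [3.138, -0.149, -0.0]
ft_force: [0.1, 0.0, 0.3]
grip_width: 0.546
grip_force: 20.0
[267 260  29  29 660] [280.88484848 274.11515152] bore top [ 0.53655431 -0.00956575  0.12203789] mid [ 0.53343445 -0.00928204  0.11603789]
sp [273 207  15  14 161] [279.66459627 213.86335404] tip [ 0.55630885 -0.01079291  0.078     ] [ 0.54475115 -0.00965569  0.055     ]
[ 0.53593908 -0.00963264  0.11203789]
```

To row units: 0.02 m is 1, 0.05 m is 2.5.

```bash
echo '[[[0,0,1,0,0.4],[0,0,1.5,0,0.4],[0,0,1.75,0,0.4],[0,0,2,0,0.4],[0,0,2.25,0,0.4],[0,0,2.5,0,0.4],[0,0,2.5,0,0.4]]]' | python3 inch.py
```

```text
time: 13.65
position: [0.5355, -0.0097, 0.0614]
tool_rot: [-3.138, 0.149, 0.002]
ft_force: [0.3, -0.4, 0.1]
grip_width: 0.544
grip_force: 20.0
```

To row units: 0.038 m is 1.9, 0.035 m is 1.75.

```bash
echo '[[[0,0,0.5,0,0.4],[0,0,1,0,0.4],[0,0,1.5,0,0.4],[0,0,1.75,0,0.4],[0,0,1.9,0,0.4],[0,0,1.9,0,0.4],[0,0,1.9,0,0.4]]]' | python3 inch.py; echo '[[[0,0,0,0,0.75],[0,0,0,0,0.75],[0,0,0,0,0.75],[0,0,0,0,0.75],[0,0,-1.5,0,0.8],[0,0,-3.5,0,1],[0,0,-5.5,0,1],[0,0,-6.5,0,1],[0,0,-6.5,0,1],[0,0,-6.5,0,1],[0,0,-6.5,0,1],[0,0,-6.5,0,1]]]' | python3 inch.py; python3 - <<'E'
from h import *
s=ctrl.get_state();im=ctrl.get_image("wrist");t=ctrl.get_image("top")
for o in woods("wrist",im,600,6000,s): print(o)
print(s["position"],[o[2] for o in woods("top",t,150,400) if 0.3<o[2][0]<.7 and abs(o[2][1])<.45])
E
```

```text
time: 14.35
position: [0.5362, -0.0096, 0.0242]
tool_rot: [3.138, -0.149, 0.001]
ft_force: [-0.2, 0.4, -0.4]
grip_width: 0.543
grip_force: 20.0
time: 15.55
position: [0.5349, -0.0097, 0.1524]
tool_rot: [-3.138, 0.149, 0.004]
ft_force: [0.2, 0.1, -0.3]
grip_width: 0.999
grip_force: 0.0
(array([ 22.5, 153.9]), 2080, array([0.5888, 0.2084, 0.0266]), array([0.5901, 0.2071], dtype=float32))
(array([280.4, 194.6]), 2141, array([ 0.5315, -0.0089,  0.0263]), array([ 0.5317, -0.0089], dtype=float32))
(array([ 95.2, 247.6]), 1745, array([0.496 , 0.1669, 0.0267]), array([0.4973, 0.1666], dtype=float32))
(array([461.2, 255.5]), 2488, array([ 0.4435, -0.1773,  0.0441]), array([ 0.457 , -0.1721], dtype=float32))
[ 0.53490459 -0.00967239  0.15244693] [array([0.5912, 0.2112, 0.024 ]), array([0.4963, 0.1674, 0.0238]), array([0.4781, 0.3601, 0.0245]), array([ 0.4392, -0.1848,  0.0433])]
```

To row units: -0.172 m is -8.6, -0.12 m is -6.

```bash
echo '[[[-0.75,-2,0,0,1],[-1.5,-4,0,0,1],[-2,-6,0,0,1],[-2.8,-8.6,0,0,1],[-2.8,-8.6,1,0,1],[-2.8,-8.6,1,0,1],[-2.8,-8.6,1,0,1],[-2.8,-8.6,1,0,1],[-2.8,-8.6,1,0,1],[-2.8,-8.6,1,0,1],[-2.8,-8.6,1,0,1],[-2.8,-8.6,1,0,1]]]' | python3 inch.py
python3 - <<'E'
from h import *
s=ctrl.get_state()
for o in woods("wrist",None,600,6000,s): print(o)
print(s["position"])
E
```

```text
time: 16.85
position: [0.4967, 0.1666, 0.1342]
tool_rot: [3.138, -0.15, 0.0]
ft_force: [0.1, -0.9, -0.3]
grip_width: 0.997
grip_force: 0.0
(array([209.4,  85.5]), 3006, array([0.5903, 0.2123, 0.0245]), array([0.5906, 0.2121], dtype=float32))
(array([509. , 130.4]), 3187, array([ 0.5345, -0.0195,  0.0289]), array([ 0.534 , -0.0213], dtype=float32))
(array([278.5, 199.3]), 2344, array([0.4961, 0.1683, 0.0249]), array([0.4964, 0.1685], dtype=float32))
(array([ 60.3, 239.5]), 2242, array([0.4779, 0.359 , 0.0269]), array([0.4783, 0.3591], dtype=float32))
[0.49671478 0.16664012 0.13419369]
```

```bash
echo '[[[-0.025,-0.085,2,0,1],[-0.025,-0.085,4,0,1],[-0.025,-0.085,5.75,0,1],[-0.025,-0.085,6.55,0,1],[-0.025,-0.085,6.55,0,1],[-0.025,-0.085,6.55,0,1],[-0.025,-0.085,6.55,0,0.4],[-0.025,-0.085,6.55,0,0.4],[-0.025,-0.085,6.55,0,0.4],[-0.025,-0.085,6.55,0,0.4],[-0.025,-0.085,6.55,0,0.4],[-0.025,-0.085,6.55,0,0.4],[-0.025,-0.085,6.55,0,0.4]]]' | python3 inch.py 20; echo '[[[0,0,-1.5,0,0.4],[0,0,-3.5,0,0.4],[0,0,-5.5,0,0.4],[0,0,-5.5,0,0.4],[0,0,-5.5,0,0.4],[0,0,-5.5,0,0.4]]]' | python3 inch.py
```

```text
time: 18.2
position: [0.4962, 0.1686, 0.003]
tool_rot: [3.138, -0.15, -0.0]
ft_force: [0.6, 0.2, 0.6]
grip_width: 0.54
grip_force: 20.0
time: 18.8
position: [0.4953, 0.1681, 0.1119]
tool_rot: [3.137, -0.15, -0.003]
ft_force: [-0.7, 0.2, -1.2]
grip_width: 0.536
grip_force: 20.0
```

To row units: 0.057 m is 2.85, 0.173 m is 8.65.

```bash
echo '[[[0.75,2,0,0,0.4],[1.5,4,0,0,0.4],[2.25,6,0,0,0.4],[2.85,8.65,0,0,0.4],[2.85,8.65,0,0,0.4],[2.85,8.65,0,0,0.4],[2.85,8.65,0,0,0.4],[2.85,8.65,0,0,0.4],[2.85,8.65,0,0,0.4],[2.85,8.65,0,0,0.4],[2.85,8.65,0,0,0.4],[2.85,8.65,0,0,0.4],[2.85,8.65,0,0,0.4],[2.85,8.65,0,0,0.4]]]' | python3 inch.py
cat >> h.py <<'E'
def bore():
    "centre of the bore of the spool held, from the wrist picture"
    s=ctrl.get_state();im=ctrl.get_image("wrist");c=cam("wrist",s)
    hsv=cv2.cvtColor(im,cv2.COLOR_RGB2HSV); m=(hsv[...,0]<16)&(hsv[...,1]>90)&(hsv[...,2]>60)
    roi=np.zeros_like(m);roi[255:290,255:310]=1; zt=s["position"][2]+.010
    print("tcp",s["position"].round(4),"w",round(s["grip_width"],3))
    for b in blobs(~m&roi,80,1500): print(b[1],"bore top",onz(c,*b[2],zt).round(4))
E
python3 -c "
from h import *
bore()"
```

```text
time: 20.2
position: [0.5365, -0.0091, 0.1131]
tool_rot: [3.138, -0.15, 0.0]
ft_force: [-0.2, 0.6, 0.4]
grip_width: 0.539
grip_force: 20.0
tcp [ 0.5365 -0.0091  0.1131] w 0.539
[266 261  30  28 670] bore top [ 0.5371 -0.0088  0.1231]
```

To row units: 0.035 m is 1.75, -0.0005 m is -0.025.

```bash
echo '[[[-0.025,0,1,0,0.4],[-0.025,0,1.5,0,0.4],[-0.025,0,1.75,0,0.4],[-0.025,0,2,0,0.4],[-0.025,0,2.5,0,0.4],[-0.025,0,3,0,0.4],[-0.025,0,3.5,0,0.4],[-0.025,0,3.8,0,0.4],[-0.025,0,3.8,0,0.4],[-0.025,0,3.8,0,0.4]]]' | python3 inch.py; echo '[[[0,0,0,0,0.75],[0,0,0,0,0.75],[0,0,0,0,0.75],[0,0,0,0,0.75],[0,0,-1.5,0,0.8],[0,0,-3.5,0,1],[0,0,-5.5,0,1],[0,0,-6.5,0,1],[0,0,-6.5,0,1],[0,0,-6.5,0,1],[0,0,-6.5,0,1],[0,0,-6.5,0,1]]]' | python3 inch.py; python3 - <<'E'
from h import *
s=ctrl.get_state();im=ctrl.get_image("wrist");t=ctrl.get_image("top")
for o in woods("wrist",im,600,6000,s): print(o)
print(s["position"],[o[2] for o in woods("top",t,150,400) if 0.3<o[2][0]<.7 and abs(o[2][1])<.45])
E
```

```text
time: 21.25
position: [0.536, -0.0089, 0.037]
tool_rot: [-3.138, 0.149, 0.0]
ft_force: [-0.2, 0.3, -0.7]
grip_width: 0.534
grip_force: 20.0
time: 22.45
position: [0.535, -0.009, 0.1655]
tool_rot: [-3.138, 0.149, 0.004]
ft_force: [0.4, 0.6, 0.2]
grip_width: 0.996
grip_force: 0.0
(array([ 28.7, 151.1]), 2306, array([0.591 , 0.2105, 0.0269]), array([0.5908, 0.2101], dtype=float32))
(array([280.5, 194.4]), 2364, array([ 0.529 , -0.0085,  0.029 ]), array([ 0.5296, -0.0084], dtype=float32))
(array([456.1, 253.8]), 2638, array([ 0.4439, -0.1775,  0.0441]), array([ 0.4528, -0.1732], dtype=float32))
[ 0.53500682 -0.00898681  0.16547584] [array([0.5913, 0.2114, 0.0239]), array([0.4783, 0.36  , 0.0245]), array([ 0.4392, -0.186 ,  0.0431])]
```

To row units: -0.2245 m is -11.225, -0.2 m is -10.

```bash
echo '[[[0.5,-2,0,0,1],[0.75,-4,0,0,1],[1,-6,0,0,1],[1.25,-8,0,0,1],[1.65,-10,0,0,1],[1.65,-11.225,1,0,1],[1.65,-11.225,1.75,0,1],[1.65,-11.225,1.75,0,1],[1.65,-11.225,1.75,0,1],[1.65,-11.225,1.75,0,1],[1.65,-11.225,1.75,0,1],[1.65,-11.225,1.75,0,1],[1.65,-11.225,1.75,0,1]]]' | python3 inch.py
python3 - <<'E'
from h import *
s=ctrl.get_state()
for o in woods("wrist",None,600,6000,s): print(o)
print(s["position"])
E
```

```text
time: 23.85
position: [0.5905, 0.211, 0.1326]
tool_rot: [3.138, -0.151, 0.001]
ft_force: [0.1, 0.8, -0.3]
grip_width: 0.998
grip_force: 0.0
(array([279.2, 198.6]), 2373, array([0.5911, 0.2121, 0.0248]), array([0.5919, 0.2117], dtype=float32))
[0.59051782 0.21101805 0.13256661]
```

```bash
echo '[[[0.025,-0.05,2,0,1],[0.025,-0.05,4,0,1],[0.025,-0.05,5.5,0,1],[0.025,-0.05,6.5,0,1],[0.025,-0.05,6.5,0,1],[0.025,-0.05,6.5,0,1],[0.025,-0.05,6.5,0,0.4],[0.025,-0.05,6.5,0,0.4],[0.025,-0.05,6.5,0,0.4],[0.025,-0.05,6.5,0,0.4],[0.025,-0.05,6.5,0,0.4],[0.025,-0.05,6.5,0,0.4],[0.025,-0.05,6.5,0,0.4]]]' | python3 inch.py 20; echo '[[[0,0,-1.5,0,0.4],[0,0,-3.5,0,0.4],[0,0,-5.5,0,0.4],[0,0,-5.5,0,0.4],[0,0,-5.5,0,0.4],[0,0,-5.5,0,0.4]]]' | python3 inch.py
```

```text
time: 25.2
position: [0.5908, 0.2123, 0.002]
tool_rot: [3.138, -0.149, 0.0]
ft_force: [-0.7, 0.2, 0.7]
grip_width: 0.538
grip_force: 20.0
time: 25.8
position: [0.59, 0.2117, 0.1107]
tool_rot: [3.137, -0.15, -0.003]
ft_force: [-0.3, 0.6, -0.8]
grip_width: 0.538
grip_force: 20.0
```

```bash
echo '[[[-0.5,2,0,0,0.4],[-0.75,4,0,0,0.4],[-1,6,0,0,0.4],[-1.25,8,0,0,0.4],[-1.65,10,0,0,0.4],[-1.65,11.285,0,0,0.4],[-1.65,11.285,0,0,0.4],[-1.65,11.285,0,0,0.4],[-1.65,11.285,0,0,0.4],[-1.65,11.285,0,0,0.4],[-1.65,11.285,0,0,0.4],[-1.65,11.285,0,0,0.4],[-1.65,11.285,0,0,0.4],[-1.65,11.285,0,0,0.4],[-1.65,11.285,0,0,0.4]]]' | python3 inch.py; python3 -c "
from h import *
bore()"
```

```text
time: 27.3
position: [0.5365, -0.0092, 0.1121]
tool_rot: [3.138, -0.149, 0.0]
ft_force: [0.1, -0.5, 0.2]
grip_width: 0.542
grip_force: 20.0
tcp [ 0.5365 -0.0092  0.1121] w 0.542
[266 261  30  28 658] bore top [ 0.5369 -0.0091  0.1221]
```

Final bottom is at 0.044, so TCP should be about 0.047: dz 0.064.

To row units: 0.064 m is 3.2, 0.06 m is 3.

```bash
echo '[[[-0.025,0,1,0,0.4],[-0.025,0,1.5,0,0.4],[-0.025,0,1.75,0,0.4],[-0.025,0,2,0,0.4],[-0.025,0,2.5,0,0.4],[-0.025,0,3,0,0.4],[-0.025,0,3.2,0,0.4],[-0.025,0,3.2,0,0.4],[-0.025,0,3.2,0,0.4]]]' | python3 inch.py; echo '[[[0,0,0,0,0.75],[0,0,0,0,0.75],[0,0,0,0,0.75],[0,0,0,0,0.75],[0,0,-1.5,0,0.8],[0,0,-3.5,0,1],[0,0,-5.5,0,1],[0,0,-6,0,1],[0,0,-6,0,1],[0,0,-6,0,1],[0,0,-6,0,1],[0,0,-6,0,1]]]' | python3 inch.py; python3 - <<'E'
from h import *
s=ctrl.get_state();im=ctrl.get_image("wrist");t=ctrl.get_image("top")
for o in woods("wrist",im,600,6000,s): print(o)
print(s["position"],s["joint_positions"].round(2),[o[2] for o in woods("top",t,150,400) if 0.3<o[2][0]<.7 and abs(o[2][1])<.45])
E
```

```text
time: 28.25
position: [0.5361, -0.0091, 0.0481]
tool_rot: [-3.138, 0.149, -0.0]
ft_force: [0.4, 0.5, -0.3]
grip_width: 0.544
grip_force: 20.0
time: 29.45
position: [0.535, -0.0092, 0.1664]
tool_rot: [-3.138, 0.149, 0.005]
ft_force: [0.0, -0.0, 0.3]
grip_width: 1.001
grip_force: 0.0
(array([280.3, 196.9]), 2701, array([ 0.5268, -0.0079,  0.0312]), array([ 0.5273, -0.0082], dtype=float32))
(array([455.8, 253.6]), 2639, array([ 0.443 , -0.1777,  0.0443]), array([ 0.4523, -0.1734], dtype=float32))
[ 0.5349901  -0.00915302  0.16639995] [ 0.6   0.17 -0.69  1.79  0.11  1.23 -1.79] [array([0.4784, 0.36  , 0.0245]), array([ 0.4392, -0.1897,  0.0424])]
```

To row units: -0.24 m is -12, -0.0935 m is -4.675.

```bash
echo '[[[-0.5,-2,0,0,1],[-1,-4,0,0,1],[-1.5,-6,0,0,1],[-2,-8,0,0,1],[-2.5,-10,0,0,1],[-3,-12,0,0,1],[-3.5,-14,0,0,1],[-4,-16,0,0,1],[-4.675,-18.075,1,0,1],[-4.675,-18.075,1.75,0,1],[-4.675,-18.075,1.75,0,1],[-4.675,-18.075,1.75,0,1],[-4.675,-18.075,1.75,0,1],[-4.675,-18.075,1.75,0,1],[-4.675,-18.075,1.75,0,1],[-4.675,-18.075,1.75,0,1],[-4.675,-18.075,1.75,0,1]]]' | python3 inch.py
python3 - <<'E'
from h import *
s=ctrl.get_state()
for o in woods("wrist",None,600,6000,s): print(o)
print(s["position"])
E
```

```text
time: 31.25
position: [0.4775, 0.3594, 0.1333]
tool_rot: [3.138, -0.15, 0.001]
ft_force: [0.1, 0.3, -0.8]
grip_width: 0.997
grip_force: 0.0
(array([279.1, 198.1]), 2373, array([0.478 , 0.3606, 0.0249]), array([0.4783, 0.3608], dtype=float32))
[0.47750349 0.3593949  0.13327579]
```

To row units: 0.13 m is 6.5, 0.11 m is 5.5.

```bash
echo '[[[0,-0.06,2,0,1],[0,-0.06,4,0,1],[0,-0.06,5.5,0,1],[0,-0.06,6.5,0,1],[0,-0.06,6.5,0,1],[0,-0.06,6.5,0,1],[0,-0.06,6.5,0,0.4],[0,-0.06,6.5,0,0.4],[0,-0.06,6.5,0,0.4],[0,-0.06,6.5,0,0.4],[0,-0.06,6.5,0,0.4],[0,-0.06,6.5,0,0.4],[0,-0.06,6.5,0,0.4]]]' | python3 inch.py 20; echo '[[[0,0,-1.5,0,0.4],[0,0,-3.5,0,0.4],[0,0,-5.5,0,0.4],[0,0,-5.5,0,0.4],[0,0,-5.5,0,0.4],[0,0,-5.5,0,0.4]]]' | python3 inch.py
```

```text
time: 32.6
position: [0.4774, 0.3607, 0.003]
tool_rot: [3.138, -0.149, 0.0]
ft_force: [0.4, -0.7, 0.8]
grip_width: 0.533
grip_force: 20.0
time: 33.2
position: [0.4768, 0.36, 0.1118]
tool_rot: [3.136, -0.149, -0.002]
ft_force: [0.2, 0.6, 0.1]
grip_width: 0.531
grip_force: 20.0
```

The manual's scale: shifts go in units of 20 mm. Converting my numbers, 0.3623 m is 18.115, 0.32 m is 16.

```bash
echo '[[[0.5,2,0,0,0.4],[1,4,0,0,0.4],[1.5,6,0,0,0.4],[2,8,0,0,0.4],[2.5,10,0,0,0.4],[3,12,0,0,0.4],[3.5,14,0,0,0.4],[4,16,0,0,0.4],[4.7,18.115,0,0,0.4],[4.7,18.115,0,0,0.4],[4.7,18.115,0,0,0.4],[4.7,18.115,0,0,0.4],[4.7,18.115,0,0,0.4],[4.7,18.115,0,0,0.4],[4.7,18.115,0,0,0.4],[4.7,18.115,0,0,0.4],[4.7,18.115,0,0,0.4],[4.7,18.115,0,0,0.4]]]' | python3 inch.py; python3 -c "
from h import *
bore()"
```

```text
time: 35.0
position: [0.5365, -0.0088, 0.1131]
tool_rot: [3.138, -0.149, 0.0]
ft_force: [-0.3, -0.1, -1.3]
grip_width: 0.531
grip_force: 20.0
tcp [ 0.5365 -0.0088  0.1131] w 0.531
[266 260  30  27 646] bore top [ 0.5378 -0.0087  0.1231]
```

To row units: 0.053 m is 2.65, -0.001 m is -0.05.

```bash
echo '[[[-0.05,0,1,0,0.4],[-0.05,0,1.5,0,0.4],[-0.05,0,1.75,0,0.4],[-0.05,0,2,0,0.4],[-0.05,0,2.25,0,0.4],[-0.05,0,2.5,0,0.4],[-0.05,0,2.65,0,0.4],[-0.05,0,2.65,0,0.4],[-0.05,0,2.65,0,0.4]]]' | python3 inch.py; echo '[[[0,0,0,0,0.75],[0,0,0,0,0.75],[0,0,0,0,0.75],[0,0,0,0,0.75],[0,0,-1.5,0,0.8],[0,0,-3.5,0,1],[0,0,-5.5,0,1],[0,0,-6,0,1],[0,0,-6,0,1],[0,0,-6,0,1],[0,0,-6,0,1],[0,0,-6,0,1],[0,0,-6,0,1],[0,0,-6,0,1]]]' | python3 inch.py; python3 - <<'E'
from h import *
s=ctrl.get_state();im=ctrl.get_image("wrist");t=ctrl.get_image("top");sc=ctrl.get_image("scene")
for o in woods("wrist",im,600,6000,s): print(o)
print(s["position"],[o[2] for o in woods("top",t,150,400) if 0.3<o[2][0]<.7 and abs(o[2][1])<.45])
a=cv2.resize(im[130:270,180:380],None,fx=3,fy=3);b=cv2.resize(sc[180:280,220:320],None,fx=4.2,fy=4.2)
cv2.imwrite("pics/w4.png",np.hstack([a[:,100:500],b[:,:400]])[:,:,::-1])
E
```

```text
time: 35.95
position: [0.5356, -0.0087, 0.0601]
tool_rot: [3.138, -0.149, 0.0]
ft_force: [-0.1, 0.4, -0.6]
grip_width: 0.538
grip_force: 20.0
time: 37.35
position: [0.5353, -0.0087, 0.1794]
tool_rot: [-3.138, 0.149, 0.002]
ft_force: [0.1, 0.1, -0.7]
grip_width: 1.003
grip_force: 0.0
(array([280.5, 196.7]), 2816, array([ 0.5243, -0.0083,  0.0335]), array([ 0.5246, -0.0077], dtype=float32))
(array([450.9, 252.8]), 2786, array([ 0.4423, -0.1775,  0.0443]), array([ 0.4483, -0.1747], dtype=float32))
[ 0.53525415 -0.00867444  0.17944096] [array([ 0.4392, -0.1873,  0.0428])]
```

View pics/w4.png

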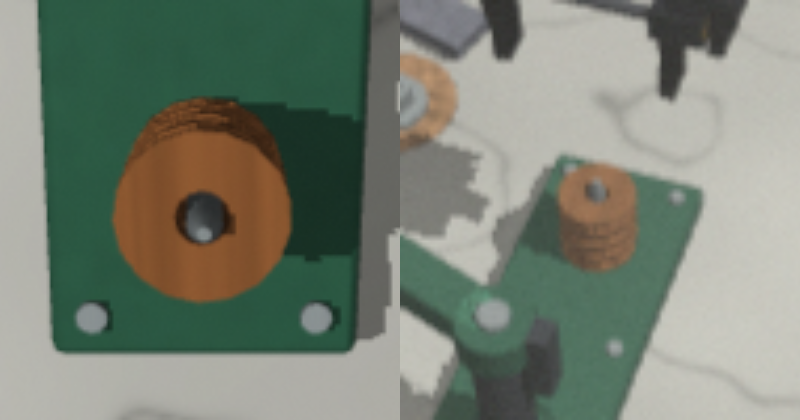

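All four spools are stacked flat, with the spindle tip inside the top bore and the cap still on the coaster. Now the cap.

```bash
echo '[[[-0.75,2,0,0,1],[-1.5,4,0,0,1],[-2.5,6,0,0,1],[-3.25,7.5,0,0,1],[-3.75,8.9,0,0,1],[-3.75,8.9,1.5,0,1],[-3.75,8.9,2.5,0,1],[-3.75,8.9,2.5,0,1],[-3.75,8.9,2.5,0,1],[-3.75,8.9,2.5,0,0.7],[-3.75,8.9,2.5,0,0.7],[-3.75,8.9,2.5,0,0.7],[-3.75,8.9,2.5,0,0.7]]]' | python3 inch.py
python3 - <<'E'
from h import *
s=ctrl.get_state();print(disc("wrist",(.443,-.178),.010,.024,None,s),s["position"])
E
```

```text
time: 38.8
position: [0.4443, -0.1788, 0.1305]
tool_rot: [3.138, -0.149, 0.001]
ft_force: [0.8, -0.3, -0.1]
grip_width: 0.744
grip_force: 0.0
[ 0.4431 -0.1782  0.0242] [ 0.44427731 -0.17879979  0.13054497]
```

To row units: -0.001 m is -0.05, 0.114 m is 5.7.

```bash
echo '[[[-0.05,-0.025,2,0,0.7],[-0.05,-0.025,4,0,0.7],[-0.05,-0.025,5,0,0.7],[-0.05,-0.025,5.7,0,0.7],[-0.05,-0.025,5.7,0,0.7],[-0.05,-0.025,5.7,0,0.7],[-0.05,-0.025,5.7,0,0.2],[-0.05,-0.025,5.7,0,0.2],[-0.05,-0.025,5.7,0,0.2],[-0.05,-0.025,5.7,0,0.2],[-0.05,-0.025,5.7,0,0.2],[-0.05,-0.025,5.7,0,0.2],[-0.05,-0.025,5.7,0,0.2],[-0.05,-0.025,5.7,0,0.2]]]' | python3 inch.py 35; echo '[[[0,0,-1.5,0,0.2],[0,0,-3.5,0,0.2],[0,0,-5,0,0.2],[0,0,-5,0,0.2],[0,0,-5,0,0.2],[0,0,-5,0,0.2],[0,0,-5,0,0.2],[0,0,-5,0,0.2]]]' | python3 inch.py
```

```text
time: 40.25
position: [0.4431, -0.1783, 0.0162]
tool_rot: [3.138, -0.15, 0.0]
ft_force: [-0.6, -0.7, 3.2]
grip_width: 0.302
grip_force: 35.0
time: 41.05
position: [0.4423, -0.1778, 0.1149]
tool_rot: [-3.137, 0.149, 0.003]
ft_force: [-1.2, -0.5, -1.2]
grip_width: 0.299
grip_force: 35.0
```

To row units: -0.1775 m is -8.875, -0.15 m is -7.5.

```bash
echo '[[[0.75,-2,0,0,0.2],[1.5,-4,0,0,0.2],[2.5,-6,0,0,0.2],[3.25,-7.5,0,0,0.2],[3.8,-8.875,0,0,0.2],[3.8,-8.875,0,0,0.2],[3.8,-8.875,0,0,0.2],[3.8,-8.875,0,0,0.2],[3.8,-8.875,0,0,0.2],[3.8,-8.875,0,0,0.2],[3.8,-8.875,0,0,0.2],[3.8,-8.875,0,0,0.2],[3.8,-8.875,0,0,0.2],[3.8,-8.875,0,0,0.2]]]' | python3 inch.py; python3 - <<'E'
from h import *
s=ctrl.get_state();im=ctrl.get_image("wrist");print(s["position"],s["grip_width"]);cv2.imwrite("pics/w5.png",im[150:350,180:380][:,:,::-1])
try: print(disc("wrist",s["position"][:2],s["position"][2]-.0057,.024,im,s))
except Exception as e: print(e)
E
```

```text
time: 42.45
position: [0.5355, -0.0088, 0.1161]
tool_rot: [3.138, -0.15, 0.0]
ft_force: [0.2, 0.2, -0.8]
grip_width: 0.303
grip_force: 35.0
[ 0.5355407  -0.00876245  0.11609028] 0.30319064906043125
[ 0.5259 -0.0076  0.0179]
```

View pics/w5.png

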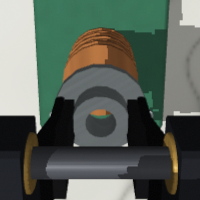

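The cap is held level, centred over the stack. Lowering it.

```bash
echo '[[[0.015,0,0.5,0,0.2],[0.015,0,1,0,0.2],[0.015,0,1.25,0,0.2],[0.015,0,1.5,0,0.2],[0.015,0,1.65,0,0.2],[0.015,0,1.75,0,0.2],[0.015,0,1.75,0,0.2],[0.015,0,1.75,0,0.2]]]' | python3 inch.py
```

```text
time: 43.3
position: [0.536, -0.0087, 0.0812]
tool_rot: [3.138, -0.149, 0.001]
ft_force: [0.2, -0.4, -0.7]
grip_width: 0.302
grip_force: 35.0
```

To row units: 0.002 m is 0.1, 0.001 m is 0.05.

```bash
echo '[[[0,0,0.05,0,0.2],[0,0,0.1,0,0.2],[0,0,0.1,0,0.2]]]' | python3 inch.py; echo '[[[0,0,0,0,0.6],[0,0,0,0,0.6],[0,0,0,0,0.6],[0,0,0,0,0.6],[0,0,0,0,0.6],[0,0,-1.5,0,0.8],[0,0,-3.5,0,1],[0,0,-5,0,1],[0,0,-6,0,1],[0,0,-6,0,1],[0,0,-6,0,1],[0,0,-6,0,1]]]' | python3 inch.py; python3 - <<'E'
from h import *
s=ctrl.get_state();im=ctrl.get_image("wrist");t=ctrl.get_image("top");sc=ctrl.get_image("scene")
print(s["position"],s["joint_positions"].round(2),"cap",disc("wrist",(.536,-.009),.074,.024,im,s))
a=cv2.resize(im,(400,300));b=cv2.resize(sc[180:280,170:320],(400,300))
cv2.imwrite("pics/w6.png",np.hstack([a,b])[:,:,::-1])
E
```

```text
time: 43.6
position: [0.5364, -0.0088, 0.0803]
tool_rot: [3.137, -0.15, 0.002]
ft_force: [-3.4, 0.4, 5.7]
grip_width: 0.299
grip_force: 35.0
time: 44.8
position: [0.5349, -0.0088, 0.1975]
tool_rot: [-3.138, 0.149, 0.004]
ft_force: [-0.2, -0.1, 0.1]
grip_width: 0.996
grip_force: 0.0
[ 0.53489436 -0.00880857  0.19750395] [ 0.58  0.14 -0.67  1.75  0.09  1.29 -1.77] cap [ 0.536  -0.008   0.0241]
```

View pics/w6.png

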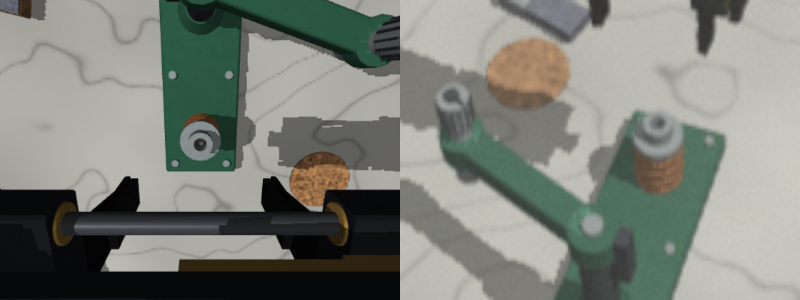

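The cap sits on the stack collar up, at (.536,-.008). Next, go behind the bar with shut fingers, turning so the finger flank faces it.

To row units: 0.0926 m is 4.63, 0.162 m is 8.1.

```bash
echo '[[[0,0,-1.5,0.1,0],[2,1,-1.5,0.2,0],[4,2.25,-1.5,0.3,0],[6,3.5,-1.5,0.32,0],[8.1,4.63,-1.5,0.32,0],[8.1,4.63,-1.5,0.32,0],[8.1,4.63,-1.5,0.32,0],[8.1,4.63,-1.5,0.32,0],[8.1,4.63,-1.5,0.32,0],[8.1,4.63,-1.5,0.32,0]]]' | python3 inch.py 35; python3 - <<'E'
from h import *
s=ctrl.get_state();print(s["position"],s["joint_positions"].round(2))
im=ctrl.get_image("wrist");cv2.imwrite("pics/w7.png",im[:,:,::-1])
Rm=R.from_rotvec(s["tool_rot"]);print(Rm.as_matrix().round(3))
H=np.array([.6853,-.0232]);
for q,off in((1.245,.04),(1.245,.024),(.9,.024),(.6,.024),(.3,.024),(0,.024),(-.05,.024)):
    th=np.pi-.095+q;u=np.array([np.cos(th),np.sin(th)]);t=np.array([np.sin(th),-np.cos(th)])
    p=H+.085*u-off*t; print(q,p.round(4),tool(*(p-s["position"][:2]),0,s)[:2],"turn",round(1.245-q,3))
E
```

```text
time: 45.95
position: [0.6878, -0.1153, 0.2303]
tool_rot: [3.074, -0.645, 0.002]
ft_force: [-0.1, 0.4, 1.0]
grip_width: 0.169
grip_force: 0.0
[ 0.68781954 -0.11529592  0.23031759] [ 0.52  0.48 -0.57  1.29  0.25  1.45 -2.01]
[[ 0.916 -0.402  0.001]
 [-0.402 -0.916 -0.001]
 [ 0.002  0.    -1.   ]]
1.245 [ 0.6871 -0.1171] [0.0001 0.002 ] turn 0.0
1.245 [ 0.6725 -0.1106] [-0.0159  0.0019] turn 0.0
0.9 [ 0.6437 -0.1011] [-0.0461  0.0048] turn 0.345
0.6 [ 0.6225 -0.0853] [-0.0718 -0.0012] turn 0.645
0.3 [ 0.607 -0.064] [-0.0947 -0.0145] turn 0.945
0 [ 0.5984 -0.039 ] [-0.1125 -0.0339] turn 1.245
-0.05 [ 0.5977 -0.0347] [-0.1149 -0.0376] turn 1.295
```

View pics/w7.png

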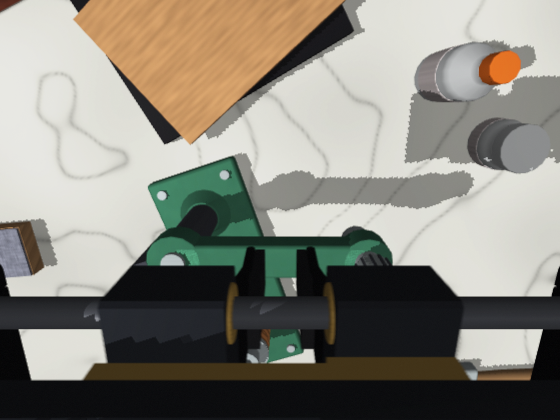

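The wrist view shows the bar at rows 240–265 and the tips at rows 250–340. With the tips 90 mm higher, that projects to the bar lying on the tool's -x side, as planned. Joint 7 would run out while following the bar, so I take the half turn first.

```bash
echo '[[[0,0,0,-0.3,0],[0,0,0,-0.3,0],[0,0,0,-0.6,0],[0,0,0,-0.6,0],[0,0,0,-0.9,0],[0,0,0,-0.9,0],[0,0,0,-1.2,0],[0,0,0,-1.2,0],[0,0,0,-1.5,0],[0,0,0,-1.5,0],[0,0,0,-1.5708,0],[0,0,0,-1.5708,0]]]' | python3 inch.py; echo '[[[0,0,0,-0.3,0],[0,0,0,-0.3,0],[0,0,0,-0.6,0],[0,0,0,-0.6,0],[0,0,0,-0.9,0],[0,0,0,-0.9,0],[0,0,0,-1.2,0],[0,0,0,-1.2,0],[0,0,0,-1.5,0],[0,0,0,-1.5,0],[0,0,0,-1.5708,0],[0,0,0,-1.5708,0],[0,0,0,-1.5708,0],[0,0,0,-1.5708,0],[0,0,0,-1.5708,0]]]' | python3 inch.py; python3 - <<'E'
from h import *
s=ctrl.get_state();print(s["position"],s["joint_positions"].round(2),R.from_rotvec(s["tool_rot"]).as_matrix().round(3)[0])
H=np.array([.6853,-.0232])
for q,off in((1.245,.04),(1.245,.024),(.9,.024),(.6,.024),(.3,.024),(0,.024),(-.05,.024)):
    th=np.pi-.095+q;u=np.array([np.cos(th),np.sin(th)]);t=np.array([np.sin(th),-np.cos(th)])
    p=H+.085*u-off*t; print(q,p.round(4),tool(*(p-s["position"][:2]),0,s)[:2],"turn",round(1.245-q,3))
E
```

```text
time: 47.2
position: [0.6881, -0.1162, 0.2296]
tool_rot: [2.631, 1.716, 0.0]
ft_force: [-0.3, 0.3, 0.5]
grip_width: 0.004
grip_force: 0.0
time: 48.7
position: [0.6883, -0.1163, 0.2292]
tool_rot: [0.649, 3.074, -0.001]
ft_force: [0.1, 0.7, -0.0]
grip_width: 0.008
grip_force: 0.0
[ 0.68828742 -0.1162716   0.22919192] [ 0.82  0.67 -1.13  1.28  0.59  1.55  0.93] [-0.915  0.404  0.   ]
1.245 [ 0.6871 -0.1171] [ 0.0008 -0.0013] turn 0.0
1.245 [ 0.6725 -0.1106] [ 0.0168 -0.0012] turn 0.0
0.9 [ 0.6437 -0.1011] [ 0.0469 -0.0042] turn 0.345
0.6 [ 0.6225 -0.0853] [0.0727 0.0017] turn 0.645
0.3 [ 0.607 -0.064] [0.0955 0.0149] turn 0.945
0 [ 0.5984 -0.039 ] [0.1134 0.0343] turn 1.245
-0.05 [ 0.5977 -0.0347] [0.1158 0.038 ] turn 1.295
```

To row units: 0.101 m is 5.05, 0.08 m is 4.

```bash
echo '[[[0,0,2,0,0],[0,0,4,0,0],[0,0,5.05,0,0],[0,0,5.05,0,0],[0,0,5.05,0,0],[0,0,5.05,0,0]]]' | python3 inch.py; echo '[[[0.4,-0.05,0,0,0],[0.85,-0.05,0,0,0],[1.35,-0.1,0,0.1,0],[1.85,-0.15,0,0.2,0],[2.35,-0.2,0,0.345,0],[2.8,-0.1,0,0.45,0],[3.2,0,0,0.55,0],[3.65,0.1,0,0.645,0]]]' | python3 inch.py; python3 -c "
from bench import ctrl;s=ctrl.get_state();print(s['joint_positions'].round(2))"
```

```text
time: 49.3
position: [0.6895, -0.1159, 0.1302]
tool_rot: [0.647, 3.071, 0.001]
ft_force: [-0.3, -0.5, -0.0]
grip_width: 0.006
grip_force: 0.0
time: 50.1
position: [0.6231, -0.0865, 0.1293]
tool_rot: [1.593, 2.702, -0.001]
ft_force: [4.3, -1.2, 0.2]
grip_width: 0.004
grip_force: 1.8
[ 0.87  0.54 -1.04  1.6   0.49  1.28  0.26]
```

To row units: 0.0517 m is 2.585, -0.002 m is -0.1.

```bash
echo '[[[0.45,-0.1,0,0.1,0],[0.85,-0.15,0,0.2,0],[1.3,-0.15,0,0.3,0],[1.7,-0.1,0,0.4,0],[2.1,-0.05,0,0.5,0],[2.4,0.05,0,0.55,0],[2.585,0.075,0,0.6,0],[2.585,0.075,0,0.6,0]]]' | python3 inch.py
```

```text
time: 50.9
position: [0.5982, -0.0404, 0.129]
tool_rot: [2.317, 2.116, -0.002]
ft_force: [-0.8, -2.9, 2.3]
grip_width: 0.006
grip_force: 1.5
```

To row units: 0.003 m is 0.15, 0.002 m is 0.1.

```bash
echo '[[[0.1,0,0,0,0],[0.15,0,0,0,0],[0.15,0,0,0,0]]]' | python3 inch.py; echo '[[[0.1,0,0,0,0],[0.15,0,0,0,0],[0.15,0,0,0,0]]]' | python3 inch.py
```

```text
time: 51.2
position: [0.5982, -0.0403, 0.1289]
tool_rot: [2.318, 2.115, -0.007]
ft_force: [-2.8, -8.5, 6.5]
grip_width: 0.008
grip_force: 4.1
time: 51.5
position: [0.5982, -0.0402, 0.1289]
tool_rot: [2.318, 2.111, -0.012]
ft_force: [-2.9, -12.6, 7.1]
grip_width: 0.006
grip_force: 6.4
```

At the stop: force builds with no motion. Back off, rise, turn back, and hover over the thimble.

```bash
echo '[[[-0.75,0,0,0,0],[-1.5,0,0,0,0],[-1.5,0,-2,0,0],[-1.5,0,-4,0,0],[-1.5,0,-6,0,0],[-1.5,0,-6,0,0],[-1.5,0,-6,0,0],[-1.5,0,-6,0,0]]]' | python3 inch.py; python3 - <<'E'
from h import *
s=ctrl.get_state();print(s["position"],s["joint_positions"].round(2),R.from_rotvec(s["tool_rot"]).as_matrix().round(3)[:2])
t=ctrl.get_image("top");sc=ctrl.get_image("scene")
print("target",tool(.5365-s["position"][0],-.009-s["position"][1],0,s))
cv2.imwrite("pics/t8.png",np.hstack([cv2.resize(t[130:260,230:360],(400,400)),cv2.resize(sc[180:310,200:330],(400,400))])[:,:,::-1])
E
```

```text
time: 52.3
position: [0.5954, -0.0633, 0.2466]
tool_rot: [-2.317, -2.119, 0.002]
ft_force: [-0.3, -0.9, -1.3]
grip_width: 0.003
grip_force: 0.0
[ 0.59535218 -0.063298    0.2465651 ] [ 0.86  0.35 -1.    1.52  0.29  1.43 -0.24] [[ 0.089  0.996 -0.002]
 [ 0.996 -0.089  0.   ]]
target [ 0.0488 -0.0635  0.0002]
```

View pics/t8.png

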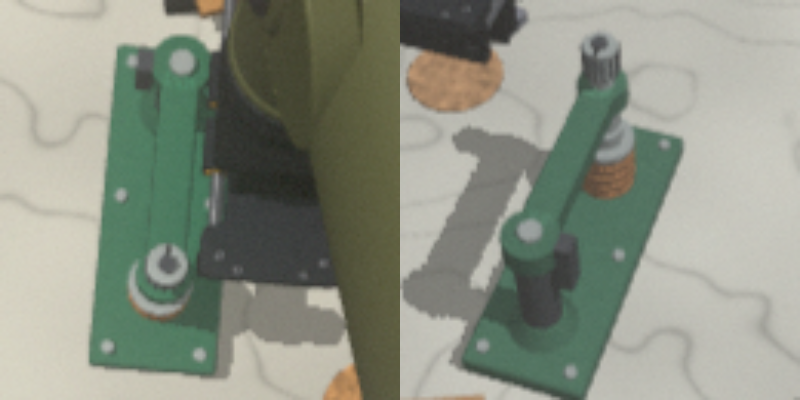

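The arm lies over the spindle with the thimble above the stack, and the cap and spools are in place.

```bash
echo '[[[1,-1.5,-0.5,-0.3,0.5],[2.44,-3.175,-0.5,-0.3,0.5],[2.44,-3.175,-0.5,-0.6,0.5],[2.44,-3.175,-0.5,-0.6,0.5],[2.44,-3.175,-0.5,-0.9,0.5],[2.44,-3.175,-0.5,-0.9,0.5],[2.44,-3.175,-0.5,-1.2,0.5],[2.44,-3.175,-0.5,-1.2,0.5],[2.44,-3.175,-0.5,-1.3,0.5]]]' | python3 inch.py; echo '[[[0,0,0,-0.3,0.5],[0,0,0,-0.3,0.5],[0,0,0,-0.6,0.5],[0,0,0,-0.6,0.5],[0,0,0,-0.9,0.5],[0,0,0,-0.9,0.5],[0,0,0,-1.2,0.5],[0,0,0,-1.2,0.5],[0,0,0,-1.2,0.5],[0,0,0,-1.2,0.5],[0,0,0,-1.2,0.5],[0,0,0,-1.2,0.5],[0,0,0,-1.2,0.5],[0,0,0,-1.2,0.5]]]' | python3 inch.py; python3 - <<'E'
from h import *
print(two(cam("top"),(283.95,215.15),cam("scene"),(265.3,194.95)))
s=ctrl.get_state();im=ctrl.get_image("wrist");print(s["position"],s["joint_positions"].round(2),R.from_rotvec(s["tool_rot"]).as_matrix().round(3)[:2])
print("thimble top",disc("wrist",(.536,-.009),.184,.014,im,s), proj(cam("wrist",s),[.536,-.009,.184]))
cv2.imwrite("pics/w9.png",im[:,:,::-1])
E
```

```text
time: 53.3
position: [0.5367, -0.0089, 0.2569]
tool_rot: [-0.554, -3.09, -0.001]
ft_force: [0.1, 0.3, 0.0]
grip_width: 0.498
grip_force: 0.0
time: 54.7
position: [0.5373, -0.0088, 0.258]
tool_rot: [1.28, -2.869, 0.0]
ft_force: [-0.4, 0.2, 0.3]
grip_width: 0.498
grip_force: 0.0
(array([ 0.53601385, -0.0089497 ,  0.18010392]), np.float64(0.002095391292823369))
[ 0.5373036  -0.00882336  0.25803072] [ 1.13  0.29 -1.36  1.65  0.29  1.44  2.15] [[-0.668 -0.744 -0.   ]
 [-0.744  0.668 -0.   ]]
thimble top [ 0.5368 -0.0058  0.0204] [279.94239286 218.31214954]
```

View pics/w9.png

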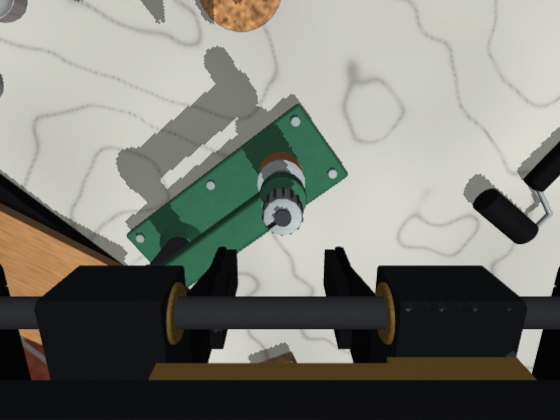

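The thimble top is at (283,216), about 1.5 mm along tool +y from the tool axis. Correct, descend and grip.

To row units: 0.0015 m is 0.075, 0.001 m is 0.05.

```bash
echo '[[[0.05,0.075,1.5,0,0.5],[0.05,0.075,3,0,0.5],[0.05,0.075,4.5,0,0.5],[0.05,0.075,5.2,0,0.5],[0.05,0.075,5.2,0,0.5],[0.05,0.075,5.2,0,0.5],[0.05,0.075,5.2,0,0.2],[0.05,0.075,5.2,0,0.2],[0.05,0.075,5.2,0,0.2],[0.05,0.075,5.2,0,0.2],[0.05,0.075,5.2,0,0.2],[0.05,0.075,5.2,0,0.2],[0.05,0.075,5.2,0,0.2]]]' | python3 inch.py 40; python3 -c "
from bench import ctrl;s=ctrl.get_state();print(s['torque'],s['joint_positions'].round(2))"
```

```text
time: 56.05
position: [0.5359, -0.0085, 0.1549]
tool_rot: [-1.28, 2.868, -0.001]
ft_force: [-1.1, 0.1, 6.4]
grip_width: 0.312
grip_force: 40.0
[0.12896911 0.32663933 0.00079683] [ 1.05  0.37 -1.28  1.79  0.38  1.26  2.08]
```

```bash
echo '[[[0,0,0,0.1,0.2],[0,0,0,0.2,0.2],[0,0,0,0.3,0.2],[0,0,0,0.4,0.2],[0,0,0,0.5,0.2],[0,0,0,0.5,0.2]]]' | python3 inch.py; python3 -c "
from bench import ctrl;s=ctrl.get_state();print(s['torque'].round(3),s['joint_positions'].round(2))"; echo '[[[0,0,0,0.1,0.2],[0,0,0,0.2,0.2],[0,0,0,0.3,0.2],[0,0,0,0.4,0.2],[0,0,0,0.5,0.2],[0,0,0,0.6,0.2]]]' | python3 inch.py; python3 -c "
from bench import ctrl;s=ctrl.get_state();print(s['torque'].round(3),s['joint_positions'].round(2))"
```

```text
time: 56.65
position: [0.5362, -0.0089, 0.1548]
tool_rot: [-0.53, 3.095, -0.002]
ft_force: [-0.9, -1.1, 6.2]
grip_width: 0.312
grip_force: 40.0
[-0.078  0.068 -0.026] [ 0.98  0.31 -1.17  1.79  0.31  1.24  1.64]
time: 57.25
position: [0.5363, -0.0094, 0.1549]
tool_rot: [0.41, 3.113, -0.002]
ft_force: [-2.3, -2.0, 6.1]
grip_width: 0.311
grip_force: 40.0
[-0.375  0.07   0.12 ] [ 0.9   0.27 -1.05  1.8   0.25  1.22  1.08]
```

```bash
for i in 1; do :; done; echo '[[[0,0,0,0.1,0.2],[0,0,0,0.2,0.2],[0,0,0,0.3,0.2],[0,0,0,0.4,0.2],[0,0,0,0.5,0.2],[0,0,0,0.6,0.2],[0,0,0,0.7,0.2],[0,0,0,0.8,0.2]]]' | python3 inch.py; python3 -c "
from bench import ctrl;s=ctrl.get_state();print(s['torque'].round(3),s['joint_positions'].round(2))"; echo '[[[0,0,0,0.1,0.2],[0,0,0,0.2,0.2],[0,0,0,0.3,0.2],[0,0,0,0.4,0.2],[0,0,0,0.5,0.2],[0,0,0,0.6,0.2],[0,0,0,0.7,0.2],[0,0,0,0.8,0.2]]]' | python3 inch.py; python3 -c "
from h import *
s=ctrl.get_state();print(s['torque'].round(3),s['joint_positions'].round(2))
im=ctrl.get_image('scene');cv2.imwrite('pics/s10.png',cv2.resize(im[150:280,200:360],(800,600))[:,:,::-1])"
```

```text
time: 58.05
position: [0.5358, -0.01, 0.1549]
tool_rot: [1.591, 2.707, -0.003]
ft_force: [-1.8, -2.0, 6.7]
grip_width: 0.313
grip_force: 40.0
[-0.63   0.414  0.053] [ 0.8   0.23 -0.93  1.8   0.19  1.21  0.32]
time: 58.85
position: [0.535, -0.0101, 0.1548]
tool_rot: [2.52, 1.874, -0.005]
ft_force: [-3.5, -3.6, 9.3]
grip_width: 0.308
grip_force: 40.0
[-0.637  0.949  0.063] [ 0.71  0.2  -0.82  1.8   0.16  1.21 -0.45]
```

View pics/s10.png

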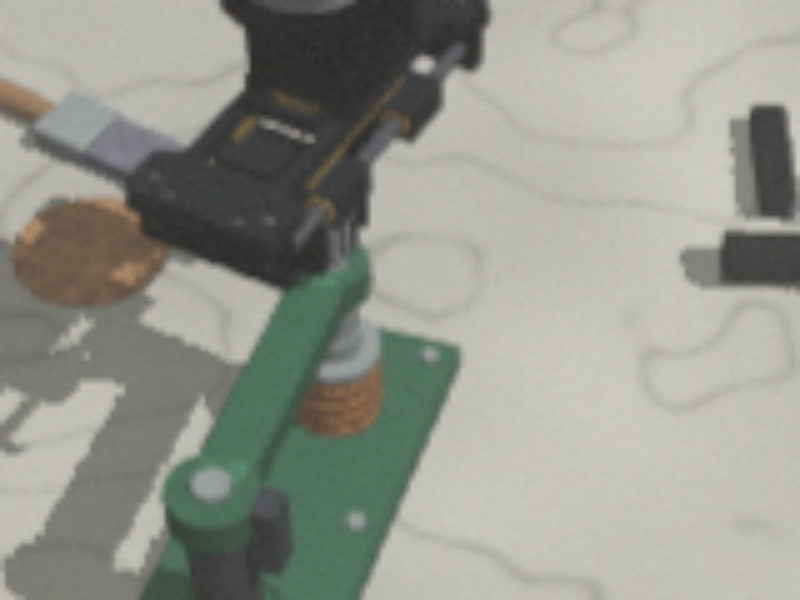

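The foot presses on the cap, with the spool stack clamped below it. I'll add a little more slip for certainty, then release straight up.

```bash
echo '[[[0,0,0,0.1,0.2],[0,0,0,0.2,0.2],[0,0,0,0.3,0.2],[0,0,0,0.4,0.2],[0,0,0,0.5,0.2],[0,0,0,0.6,0.2],[0,0,0,0.7,0.2],[0,0,0,0.8,0.2],[0,0,0,0.9,0.2],[0,0,0,0.9,0.2],[0,0,0,0.9,0.2]]]' | python3 inch.py; echo '[[[0,0,0,0,0.55],[0,0,0,0,0.55],[0,0,0,0,0.55],[0,0,0,0,0.55],[0,0,0,0,0.55],[0,0,-1,0,0.55],[0,0,-2.5,0,0.6],[0,0,-4,0,0.6],[0,0,-5.5,0,0.6],[0,0,-5.5,0,0.6],[0,0,-5.5,0,0.6],[-2,2,-5.5,0,0.6],[-4,4,-5.5,0,0.6],[-4,4,-5.5,0,0.6],[-4,4,-5.5,0,0.6],[-4,4,-5.5,0,0.6]]]' | python3 inch.py; python3 - <<'E'
from h import *
s=ctrl.get_state();print(s["position"],s["joint_positions"].round(2))
t=ctrl.get_image("top");sc=ctrl.get_image("scene")
cv2.imwrite("pics/f.png",np.hstack([cv2.resize(t,(400,300)),cv2.resize(sc[130:310,120:360],(400,300))])[:,:,::-1])
E
```

```text
time: 60.0
position: [0.5344, -0.0095, 0.1548]
tool_rot: [3.083, 0.598, -0.005]
ft_force: [-6.3, -1.9, 11.0]
grip_width: 0.309
grip_force: 40.0
time: 61.6
position: [0.4911, -0.1111, 0.2632]
tool_rot: [-3.083, -0.597, 0.001]
ft_force: [1.0, 0.6, -0.2]
grip_width: 0.6
grip_force: 0.0
[ 0.49109419 -0.11112855  0.2632274 ] [ 0.79  0.02 -0.62  1.72  0.01  1.41 -1.02]
```

View pics/f.png

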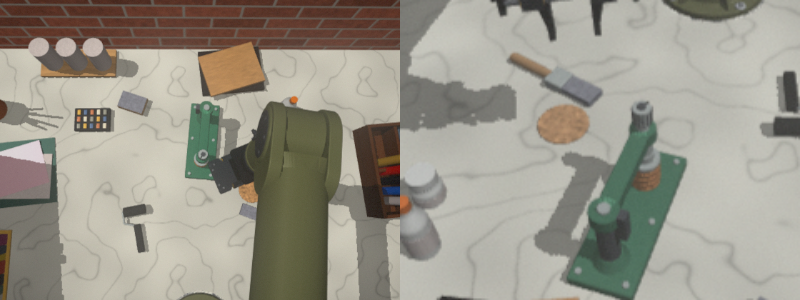

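```bash
python3 -c "
from bench import ctrl;print(ctrl.close_job())"
```

```text
the job is handed in; nothing more can be done
None
```

I handed the job in at about 62 s: all four spools are on the spindle with the cap on top, collar up, the arm is at its stop and the thimble was turned about 3.6 rad clockwise. By calculation about 2.7 rad of that was slip, which I judged from the turn angle and wrist torque, not from a direct reading; the other things on the desk look undisturbed in the last pictures.

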